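Slide the tea tin home into its clip-in holder

TASK

Slide the full red tea tin across the worktop, through the gap between the sugar canister and the candle cup without letting it touch either, into its wooden holder: past the two sprung rollers and on until it meets the rubber pad. There push it home gently but firmly, with about one and a half kilograms (15 N) for about a second and never as much as two and a half, then let go and leave it parked. The tin stays flat on the worktop all the way, and nothing else on the worktop is shifted.

Things in the scene. Friction and masses are not known exactly. Their poses are not given: they have to be found in the camera images.
- tin_center (a point): the full tea tin: round, red with a plain steel lid, 90 mm across and 60 mm high, about 0.8 kg (varies), loose, standing on the worktop, and too wide to grasp, so it has to be pushed. This point is its centre, 30 mm above its underside. Sliding on the worktop it resists with about 3 to 7 N.
- tea_tin: the same tin; origin at the centre of its underside, z up (its yaw has no meaning)
- canister_center (a point): the black sugar canister with a knob on its lid: round, 77 mm across, 100 mm high, loose, one of the two obstacles; this point is its centre, 50 mm above the worktop
- sugar_canister: the same canister; origin at the centre of its underside
- candle_center (a point): the pale copper candle cup: round, 72 mm across, 83 mm high, loose, the other obstacle; this point is its centre, 41 mm above the worktop. Canister and cup stand on either side of a gap at least 45 mm wider than the tin, through which it fits (beyond the farther one a wall cabinet, 0.47 m up, leaves no room for an arm); which of them stands nearer the robot varies.
- holder_seat (a point): the seat, on the holder's centre line 30 mm above the worktop. +x points into the holder, from its open mouth to its pad; z up. The tin's centre ends here or up to 8 mm further in (+x): the pad's depth is set with a screw and differs each time, it is not given and has to be found by feel.
- holder_mouth (a point): axes as the seat, 50 mm out from it: the tin's centre is here when it first meets the two free-turning white rollers (14 mm across, 18 to 44 mm up, at seat x = -22, y = +-44 mm). Spreading them takes about 3 to 6 N on top of the sliding friction; its centre is past them at seat x = -22 mm, then they pull inwards with up to 3 N, too little to move the tin by themselves.
- tin_holder: the fixed pale wood holder, no floor (the tin slides on the worktop); origin under the seat, axes as the seat. Cheeks 40 mm high, x = -8 to 70 mm, inner faces y = +-57, outer +-69 mm; back block 48 mm high, x = 69 to 87 mm. Black rubber pad, 44 mm wide, 25 mm up, face 45 to 53 mm in from the seat; its stiff spring gives 1 mm per 8 N. Thin sprung arms over the cheeks, 45 to 53 mm up, carry the rollers.
- milk_pitcher: steel milk pitcher, 74 x 98 mm, 98 mm high, loose bystander; origin at its underside
- espresso_cup: cream espresso cup, 64 x 91 mm with its handle, 50 mm high, loose bystander; origin at its underside
Not all that is in view belongs to the job. Leave any pink or turquoise look-alike of the tea_tin alone.

How it is judged:
By the outcome, as a careful person would: the job done as asked, in the order asked, and still so for the second after the job is handed in, with the robot touching nothing.
It also fails if it takes over 72 s, if anything falls off the work surface, if the arm or the gripper's body presses on something with over 40 N, if the wrist force passes 120 N, or if a joint passes its speed limit or range.

ROBOT

A 7-joint arm with a two-finger parallel gripper is mounted at the origin on a cart in front of the work surface, level with it; the furniture and walls round the work are solid. World frame = base frame: x ahead of the robot, y to its left, z up, the work surface at z = 0. Lengths are in m, angles in rad, forces in N, time in s.
With the tool pointing down it reaches from about 0.4 to 0.85 m from the base axis. Payload 4.5 kg.
Tool frame: the origin (TCP) lies on the centre line of the jaws, within the pads' length; the fingertips stand 22 mm ahead of it and the grasp point (between the pads) lies 3 mm ahead of it; x points along the fingers, y is the direction in which the jaws open and shut, and the axes are right-handed (so a half turn about x gives the same grasp; the last joint's range is limited). The gripper opens to 88 mm and grips with 3 to 60 N. Pads are 18 mm wide; open, the fingers measure 123 mm over their backs; the gripper's body (75 mm by 187 mm) begins 45 mm behind the grasp point.
Start: joints at [1.171, 0.689, -0.195, 1.565, 0.157, 0.902, -0.215], TCP at [0.263, -0.567, 0.261] pointing down, gripper open.
Joint ranges: [-3.01, 3.01], [-0.46, 2.08], [-1.47, 1.51], [0.13, 2.56], [-1, 4.14], [0.04, 2.09], [-2.66, 2.66]. Speed limits (rad/s): [2.57, 2.57, 3.14, 3.14, 3.14, 3.14, 3.14].

INTERFACE

Orientations are given as a unit quaternion [x, y, z, w].
In Python, from bench import r gives the robot as it stands.
- The arm moves only by the tool step_arm, never from a script. Its argument "plan" is a list of rows, each a list of 3 entries, a list of its own where there are three numbers: the shift along the tool's x, y, z in mm, then the turn, a rotation vector about the tool's x, y, z in rad, then the gripper command: -1 is fully open, 1 is shut, values between are in proportion. A call has 1 to 20 rows; each row is the pose to reach, as a shift and turn from the pose measured when the call began, along the tool's axes at that moment; what a row does not reach only later rows make up. A row lasts 1/12 s, in which the tool goes at most 41.7 mm and 7.16 degrees, less where a joint would pass 70% of its speed; a pose out of reach is approached as far as the arm can. A call with a gripper value outside its range is refused whole. The fingers move at their own pace and stop on an object; the grip force is fixed at half the most. Time passes only in rows, so rows that repeat a pose let the fingers close. It gives the time, the measured TCP pose, the force and the opening at its end, in the units of the state.
- r.sense(): the state, without advancing time (a new reading comes with each control period).
- r.capture(name): name is "side" or "top"; returns a dict with "image" (384x512x3 uint8, blue, green, red), "vfov" (degrees; the focal length in pixels is half the picture's height over the tangent of half this angle, whatever the lens; pixels are square), "cx", "cy" (the principal point, pixels), "distortion" ([k1, k2, p1, p2, k3] as OpenCV has them; the pictures are not rectified), "camera_from_world" (4x4, takes a point from world to camera coordinates). Camera axes: x right, y down, z forward; pixel columns grow to the right and rows downward; lengths in m; the calibration is good to about 2 mm. A picture is of the moment at which its call begins. There is no depth.
- r.close_job(): hands the job in, once; it reports no verdict.
The state is a dict: "time": time; "q": joint angles; "joint_velocities": joint speeds; "joint_efforts": joint torques, N m; "position": TCP position; "eef_rot": TCP orientation; "ft_force": force on the tool from outside, world axes, zero at the start; "moment": the same for the moment, N m; "grip_width": finger opening in m.
Only numpy, scipy, OpenCV 4.12 (cv2) and the standard library are available. Lean on these libraries where they do the work, as an engineer would, in place of code of your own. Each camera call takes 0.05 s, during which the arm holds its last target.

## Working session

There is one attempt and no reset: what is moved stays moved. The work goes in short steps, Python scripts to look and compute and a tool call to move; the robot and the scene stay as the last step left them, time stands still between calls to the robot, and variables do not carry over. Pictures are saved under pics/ and viewed, and the job is handed in when it is done.

Besides the shell and the picture viewer there is one more tool, called after "Emit:" by a JSON object that holds its "name" and its "arguments", one argument or row to a line. step_arm: Moves the arm, as the interface text tells. Its arguments: {"type":"object","properties":{"plan":{"type":"array"}},"required":["plan"]}

```bash
ls; mkdir -p pics; python3 - <<'E'
from bench import r
import cv2
s=r.sense(); print(s)
for n in("side","top"):
    c=r.capture(n); cv2.imwrite(f"pics/{n}0.png",c["image"]); print(n,{k:v for k,v in c.items() if k!="image"})
E
```

```text
pics
{'time': 0.0, 'q': array([ 1.17078737,  0.68998957, -0.19450599,  1.56633702,  0.15730347,
        0.90249133, -0.21511946]), 'joint_velocities': array([ 0.00071278,  0.00166231, -0.0012531 , -0.00106571, -0.00086552,
       -0.00102566, -0.00018261]), 'joint_efforts': array([-3.16904261e-04, -5.27564228e+01, -1.26678508e+00, -1.53430510e+01,
       -5.25388902e-02,  6.66728403e-03,  1.84503492e-04]), 'position': array([ 0.26241211, -0.56659461,  0.25990818]), 'eef_rot': array([-0.69034605, -0.15281621,  0.69072037, -0.15157474]), 'ft_force': array([-0.65222192,  1.00906605,  0.15155259]), 'moment': array([0.07934273, 0.0359389 , 0.01134539]), 'grip_width': 0.08787763522539645}
side {'vfov': 47.185634181734116, 'cx': 257.22832226544716, 'cy': 192.19026707314683, 'distortion': array([-0.05283939,  0.        ,  0.        ,  0.        ,  0.        ]), 'camera_from_world': array([[-0.62285309, -0.78222231, -0.01350171,  0.11124594],
       [-0.60406544,  0.49181745, -0.627073  ,  0.49709545],
       [ 0.49715086, -0.38241843, -0.77884348,  1.19361524],
       [ 0.        ,  0.        ,  0.        ,  1.        ]])}
top {'vfov': 50.76451837671912, 'cx': 255.0438573638279, 'cy': 192.68279250037293, 'distortion': array([-0.07890879,  0.        ,  0.        ,  0.        ,  0.        ]), 'camera_from_world': array([[-0.00954589, -0.99993425,  0.00635448, -0.28272948],
       [-0.98917112,  0.00851202, -0.14651975,  0.5164375 ],
       [ 0.14645603, -0.00768433, -0.98918733,  1.2934445 ],
       [ 0.        ,  0.        ,  0.        ,  1.        ]])}
```

View pics/side0.png

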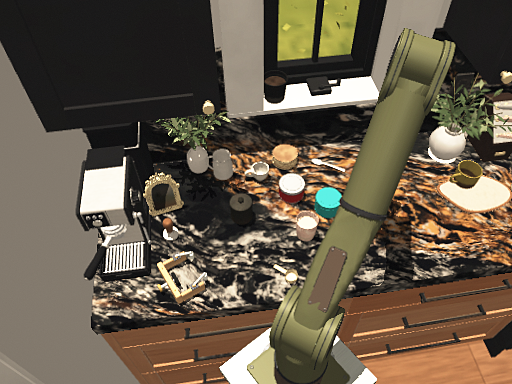

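View pics/top0.png

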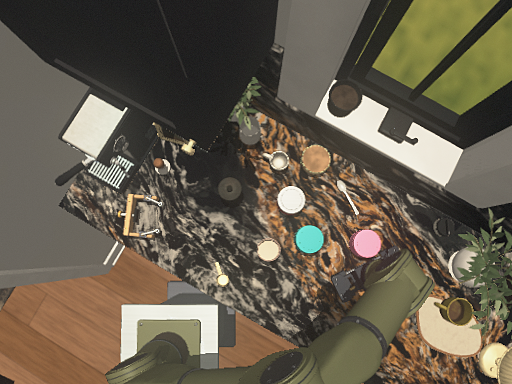

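In the top view the candidates are: a steel-lidded tin at (291,199), which is red in the side view at (291,188), a turquoise tin at (309,239) and a pink one at (367,243). The red one with the plain steel lid fits. The canister is at (229,188), the candle cup at (269,250) and the holder at (140,215). I'll confirm in enlarged crops.

```bash
python3 - <<'E'
import cv2
t=cv2.imread("pics/top0.png"); s=cv2.imread("pics/side0.png")
cv2.imwrite("pics/t_c1.png",cv2.resize(t[140:280,180:340],None,fx=5,fy=5,interpolation=cv2.INTER_CUBIC)[:600,:800])
cv2.imwrite("pics/t_c2.png",cv2.resize(t[180:250,100:180],None,fx=8,fy=8,interpolation=cv2.INTER_CUBIC))
cv2.imwrite("pics/s_c1.png",cv2.resize(s[140:250,210:350],None,fx=5,fy=5,interpolation=cv2.INTER_CUBIC))
cv2.imwrite("pics/s_c2.png",cv2.resize(s[240:310,140:220],None,fx=8,fy=8,interpolation=cv2.INTER_CUBIC))
E
```

```text
(no output)
```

View pics/t_c1.png

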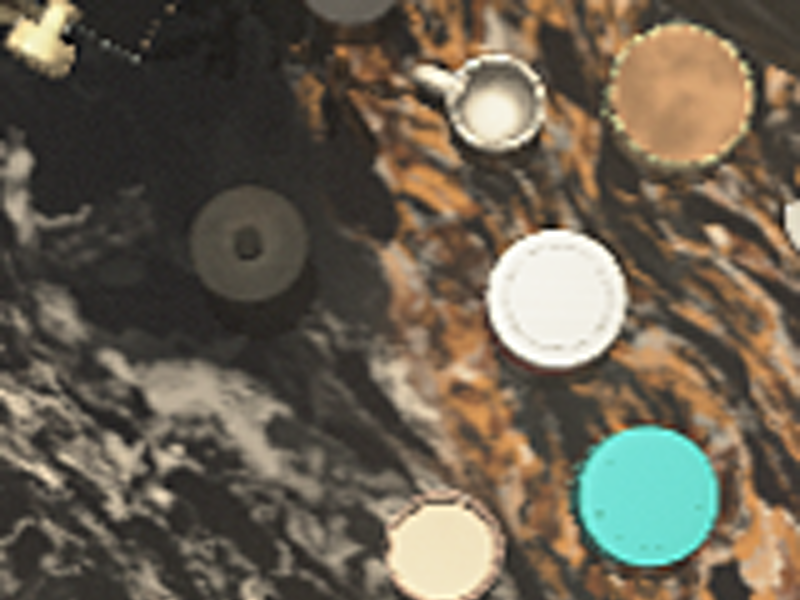

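View pics/t_c2.png

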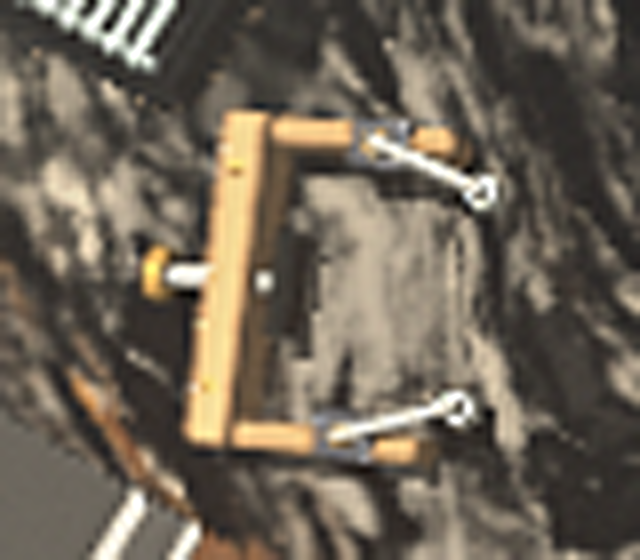

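View pics/s_c1.png

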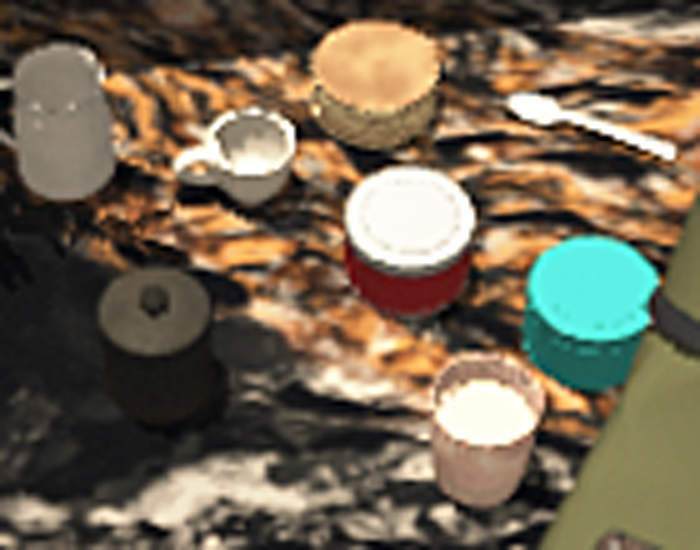

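View pics/s_c2.png

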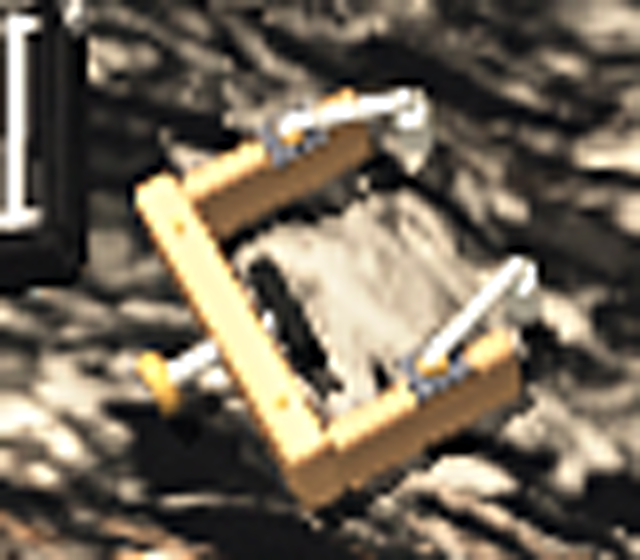

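The crops confirm it: the red body with a steel lid is at top (291,199), with the canister lid at (230,188) and the cup rim at (269,250). The holder's block is on the left (+y) and its mouth faces right (-y). Next I'll compute positions by a two-view fit.

```bash
cat > h.py <<'E'
import numpy as np, cv2
from scipy.optimize import least_squares
from bench import r
def cam(n):
    c=r.capture(n); f=192/np.tan(np.radians(c["vfov"]/2))
    c["K"]=np.array([[f,0,c["cx"]],[0,f,c["cy"]],[0,0,1]]); c["M"]=np.array(c["camera_from_world"]); return c
def proj(c,P):
    P=np.asarray(P,float).reshape(-1,1,3)
    return cv2.projectPoints(P,cv2.Rodrigues(c["M"][:3,:3])[0],c["M"][:3,3],c["K"],np.array(c["distortion"]))[0].reshape(-1,2)
def ray(c,uv,z):
    p=cv2.undistortPoints(np.array([[uv]],float),c["K"],np.array(c["distortion"]))[0,0]
    R=c["M"][:3,:3]; o=-R.T@c["M"][:3,3]; d=R.T@np.r_[p,1]; return (o+d*(z-o[2])/d[2])[:2]
E
python3 - <<'E'
from h import *
T=cam("top");S=cam("side")
def px(p,o,s): return ((np.array(p)+.5)/s-.5)+np.array(o)
t1=lambda *p:px(p,(180,140),5); s1=lambda *p:px(p,(210,140),5); t2=lambda *p:px(p,(100,180),8); s2=lambda *p:px(p,(140,240),8)
print("tin",ray(T,t1(557,298),.06),ray(S,s1(410,217),.06))
print("can",ray(T,t1(249,243),.09),ray(T,t1(249,243),.1),ray(S,s1(155,311),.09))
print("candle",ray(T,t1(445,549),.083),ray(S,s1(489,396),.083))
print("turq",ray(T,t1(649,495),.06))
print("cup",ray(T,t1(497,102),.05),"pitch",ray(T,(249,130),.098))
feat=[(69,69,48),(87,69,48),(69,-69,48),(87,-69,48),(-22,44,50),(-22,-44,50)]
# determine which y sign: +x into holder is +y world-> holder y+ = -x world
top=dict(zip(feat,[(228,444),(188,440),(268,112),(228,112),(457,407),(481,192)]))
sid=dict(zip(feat,[(325,440),(290,462),(178,178),(138,190),(522,265),(405,97)]))
def err(p,out=False):
    e=[]
    for f in feat:
        c,s=np.cos(p[2]),np.sin(p[2]); x,y,z=np.array(f)/1000
        W=[p[0]+c*x-s*y,p[1]+s*x+c*y,z]
        e.append(proj(T,W)[0]-t2(*top[f])); e.append(proj(S,W)[0]-s2(*sid[f]))
    return np.array(e).ravel()
k=least_squares(err,[.5,.1,1.5],loss='soft_l1'); print(k.x,np.round(k.fun.reshape(-1,4),1))
E
```

```text
tin [ 0.48841121 -0.4033948 ] [ 0.48741331 -0.40116729]
can [ 0.52135409 -0.20585965] [ 0.51975462 -0.20642249] [ 0.51486277 -0.19891074]
candle [ 0.32788727 -0.32769481] [ 0.32805829 -0.32739452]
turq [ 0.36085579 -0.45958653]
cup [ 0.62083062 -0.36761708] pitch [ 0.70961073 -0.26940794]
[0.43816194 0.05149498 1.4752811 ] [[-0.4  0.3  1.7 -0.2]
 [-0.8  0.3  0.7  0.1]
 [-0.  -0.1 -0.  -1.5]
 [-0.4 -0.6 -0.2 -0.3]
 [-0.6 -0.2 -0.1  0. ]
 [-0.4 -0.3  1.   0.2]]
```

```bash
cat >> h.py <<'E'
from scipy.spatial.transform import Rotation as Ro
def Rt(yaw,sgn): # tool x down, sgn*z along push dir
    z=sgn*np.array([np.cos(yaw),np.sin(yaw),0]); x=np.array([0,0,-1.]); y=np.cross(z,x); return np.c_[x,y,z]
def rel(targets,sgn):
    s=r.sense(); R0=Ro.from_quat(s["eef_rot"]).as_matrix(); p0=s["position"]
    print("t %.2f"%s["time"],"p",np.round(p0*1000,1),"F",np.round(s["ft_force"],1),"w %.1f"%(s["grip_width"]*1000),"zaxis yaw %.1f"%np.degrees(np.arctan2(R0[1,2],R0[0,2])),"down",np.round(R0[:,0],3))
    for x,y,z,yaw in targets:
        d=R0.T@(np.array([x,y,z])-p0)*1000; w=Ro.from_matrix(R0.T@Rt(np.radians(yaw),sgn)).as_rotvec()
        print(np.round(d,1),np.round(w,3))
E
python3 - <<'E'
from h import *
T=cam("top")
for n,u in dict(pink=(367,243),cork=(316,158),spoon=(345,190),spoon2=(355,213)).items(): print(n,ray(T,u,.05))
for s in(1,-1): rel([(.52,-.47,.2,113),(.52,-.47,.058,113)],s)
E
```

```text
pink [ 0.34455777 -0.64790767]
cork [ 0.62680353 -0.49068635]
spoon [ 0.51857978 -0.58297053]
spoon2 [ 0.44240542 -0.61276294]
t 0.25 p [ 262.6 -566.9  260.3] F [ 0.4 -0.1 -0.2] w 88.2 zaxis yaw -155.1 down [-0.     0.001 -1.   ]
[  60.3   20.3 -274.3] [1.603e+00 1.000e-03 1.000e-03]
[ 202.3   20.5 -274.3] [1.603e+00 1.000e-03 1.000e-03]
t 0.25 p [ 262.6 -566.9  260.3] F [ 0.4 -0.1 -0.2] w 88.2 zaxis yaw -155.1 down [-0.     0.001 -1.   ]
[  60.3   20.3 -274.3] [-1.538e+00 -1.000e-03  1.000e-03]
[ 202.3   20.5 -274.3] [-1.538e+00 -1.000e-03  1.000e-03]
```

Emit:
{"name": "step_arm", "arguments": {
  "plan": [
    [[60,20,-274],[-1.538,0,0],0],
    [[60,20,-274],[-1.538,0,0],0],
    [[60,20,-274],[-1.538,0,0],0],
    [[60,20,-274],[-1.538,0,0],0],
    [[60,20,-274],[-1.538,0,0],0],
    [[60,20,-274],[-1.538,0,0],0],
    [[60,20,-274],[-1.538,0,0],0],
    [[60,20,-274],[-1.538,0,0],0],
    [[60,20,-274],[-1.538,0,0],0],
    [[60,20,-274],[-1.538,0,0],0],
    [[60,20,-274],[-1.538,0,0],0],
    [[60,20,-274],[-1.538,0,0],0],
    [[60,20,-274],[-1.538,0,0],0],
    [[60,20,-274],[-1.538,0,0],0],
    [[60,20,-274],[-1.538,0,0],0],
    [[60,20,-274],[-1.538,0,0],0]
  ]
}}

```text
time: 1.58
position: [0.5195, -0.4699, 0.2002]
eef_rot: [0.391, 0.59, -0.391, 0.589]
ft_force: [0.2, -0.5, 0.1]
grip_width: 0.0442
```

```bash
python3 - <<'E'
from h import *
rel([(.523,-.475,.058,113)],-1); print(r.sense()["q"].round(2))
for n in("side","top"): cv2.imwrite(f"pics/{n}1.png",cam(n)["image"])
a=np.hstack([cv2.imread("pics/side1.png")[100:350,150:450],cv2.imread("pics/top1.png")[100:350,150:450]]); cv2.imwrite("pics/a1.png",cv2.resize(a,None,fx=1.33,fy=1.33))
E
```

```text
t 1.58 p [ 519.5 -469.9  200.2] F [ 0.2 -0.5  0.1] w 44.2 zaxis yaw -67.1 down [-0.001  0.001 -1.   ]
[142.2   1.3   6.2] [-0.002 -0.001  0.   ]
[ 0.93  0.91 -0.56  1.35  0.51  1.03  0.68]
```

View pics/a1.png

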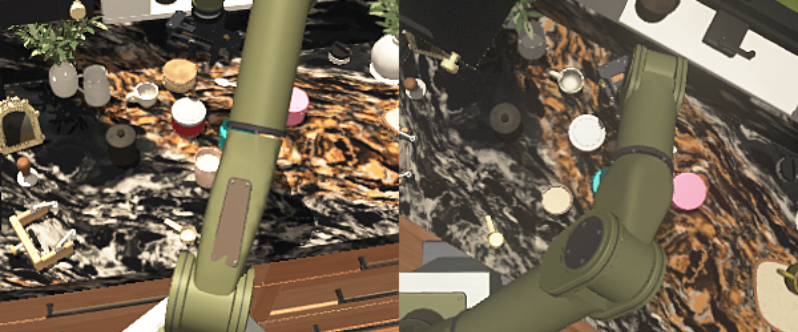

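The arm is over the spot behind the tin, and the tin is untouched. I'll descend in small steps, behind the tin.

Emit:
{"name": "step_arm", "arguments": {
  "plan": [
    [[35,1,6],[0,0,0],0],
    [[70,1,6],[0,0,0],0],
    [[105,1,6],[0,0,0],0],
    [[125,1,6],[0,0,0],0],
    [[138,1,6],[0,0,0],0],
    [[142,1,6],[0,0,0],0],
    [[142,1,6],[0,0,0],0]
  ]
}}

```text
time: 2.27
position: [0.5228, -0.4747, 0.0579]
eef_rot: [0.391, 0.59, -0.391, 0.589]
ft_force: [0.0, 0.1, 0.8]
grip_width: 0.0443
```

```bash
python3 - <<'E'
from h import *
rel([],-1)
for n in("side","top"): cv2.imwrite(f"pics/{n}2.png",cam(n)["image"])
T=cam("top");print(proj(T,r.sense()["position"]),proj(cam("side"),r.sense()["position"]))
a=np.hstack([cv2.imread("pics/side2.png")[120:270,240:380],cv2.imread("pics/top2.png")[120:270,220:360]]); cv2.imwrite("pics/a2.png",cv2.resize(a,None,fx=2.85,fy=2.85))
E
```

```text
t 2.27 p [ 522.8 -474.7   57.9] F [0.  0.1 0.8] w 44.3 zaxis yaw -67.1 down [-0.001  0.001 -1.   ]
[[312.89226098 188.13386074]] [[300.38168619 166.9922413 ]]
```

View pics/a2.png

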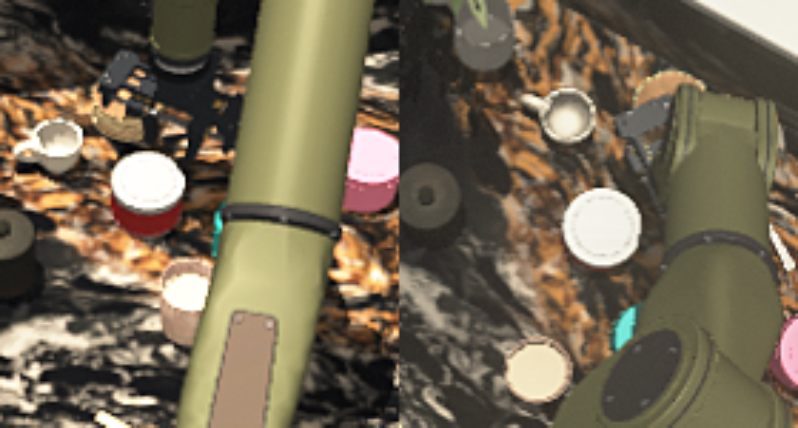

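```bash
cat >> h.py <<'E'
def path(way,n,z,off=.049):
    # way: tin centre x,y,yaw ; n rows equally spaced
    w=np.array(way,float); L=np.r_[0,np.cumsum(np.hypot(*np.diff(w[:,:2],axis=0).T))]
    from scipy.interpolate import PchipInterpolator as P
    q=P(L,w)(np.linspace(0,L[-1],n+1)[1:])
    a=np.radians(q[:,2])
    return [(x-off*np.cos(b),y-off*np.sin(b),z,d) for (x,y,d),b in zip(q,a)]
E
python3 - <<'E'
from h import *
rel(path([(.5010,-.4295,113),(.489,-.405,114),(.437,-.30,113)],16,.058),-1)
E
```

```text
t 2.47 p [ 523.9 -475.6   60.4] F [ 0.8 -0.1  0.5] w 44.1 zaxis yaw -67.1 down [ 0.002 -0.001 -1.   ]
[  2.3  -3.3 -11.4] [-0.009  0.002 -0.002]
[  2.3  -3.4 -20.4] [-0.016  0.002 -0.002]
[  2.3  -3.8 -29.4] [-0.019  0.002 -0.002]
[  2.3  -4.3 -38.4] [-0.019  0.002 -0.002]
[  2.3  -4.8 -47.4] [-0.019  0.002 -0.002]
[  2.2  -5.3 -56.4] [-0.019  0.002 -0.002]
[  2.2  -5.9 -65.5] [-0.018  0.002 -0.002]
[  2.2  -6.4 -74.5] [-0.018  0.002 -0.002]
[  2.2  -7.  -83.5] [-0.017  0.002 -0.002]
[  2.1  -7.6 -92.5] [-0.016  0.002 -0.002]
[   2.1   -8.2 -101.5] [-0.015  0.002 -0.002]
[   2.1   -8.8 -110.5] [-0.013  0.002 -0.002]
[   2.1   -9.5 -119.5] [-0.011  0.002 -0.002]
[   2.1  -10.2 -128.5] [-0.008  0.002 -0.002]
[   2.   -10.9 -137.5] [-0.005  0.002 -0.002]
[   2.   -11.7 -146.6] [-0.001  0.002 -0.002]
```

Emit:
{"name": "step_arm", "arguments": {
  "plan": [
    [[1,-2,-8],[0,0,0],0],
    [[1,-3,-16],[-0.01,0,0],0],
    [[1,-4,-24],[-0.015,0,0],0],
    [[1,-4,-30],[-0.015,0,0],0],
    [[1,-5,-36],[-0.015,0,0],0],
    [[1,-5,-43],[-0.015,0,0],0],
    [[1,-6,-51],[-0.015,0,0],0],
    [[1,-6,-60],[-0.015,0,0],0],
    [[1,-7,-68],[-0.015,0,0],0],
    [[1,-7,-74],[-0.015,0,0],0],
    [[1,-7,-76],[-0.015,0,0],0]
  ]
}}

```text
time: 3.38
position: [0.4889, -0.4094, 0.0605]
eef_rot: [0.386, 0.59, -0.387, 0.595]
ft_force: [2.9, -5.1, 3.1]
grip_width: 0.0437
```

```bash
cat >> h.py <<'E'
def look(k,top=(100,230,100,320),z=4):
    T=cam("top");S=cam("side"); cv2.imwrite(f"pics/top{k}.png",T["image"]);cv2.imwrite(f"pics/side{k}.png",S["image"])
    a,b,c,d=top; cv2.imwrite(f"pics/t{k}.png",cv2.resize(T["image"][a:b,c:d],None,fx=z,fy=z,interpolation=cv2.INTER_CUBIC))
E
python3 - <<'E'
from h import *
rel([],-1); look(3,(130,270,170,340))
S=cv2.imread("pics/side3.png"); cv2.imwrite("pics/s3.png",cv2.resize(S[140:250,200:340],None,fx=5,fy=5,interpolation=cv2.INTER_CUBIC))
E
```

```text
t 3.38 p [ 488.9 -409.4   60.5] F [ 2.9 -5.1  3.1] w 43.7 zaxis yaw -66.2 down [ 0.005 -0.005 -1.   ]
```

View pics/t3.png

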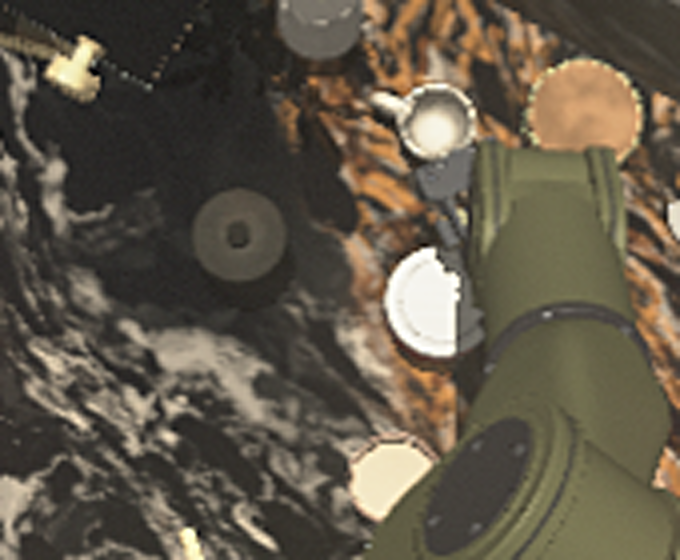

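View pics/s3.png

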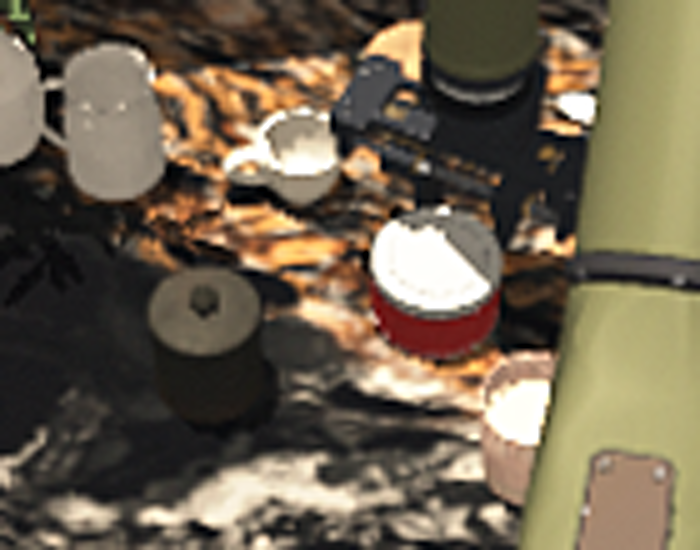

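```bash
python3 - <<'E'
from h import *
S=cam("side");T=cam("top")
c=(np.array([436,262])+.5)/5-.5+[200,140]; t=ray(S,c,.06); p=r.sense()["position"]; print(t,p)
# circle fit from top using left edge arc of lid: crop 4x, points
P=np.array([(385,300),(390,275),(405,256),(390,327),(408,346),(430,357)],float); w=np.array([ray(T,(q+.5)/4-.5+[170,130],.06) for q in P])
k=least_squares(lambda c:np.hypot(*(w-c).T)-.0445,t); print(k.x,k.fun*1000)
u=np.array([np.cos(np.radians(113.8)),np.sin(np.radians(113.8))]); 
for q in(t,k.x): d=q-p[:2]; print("fwd",d@u,"lat",d@[-u[1],u[0]])
E
```

```text
[ 0.46738759 -0.36150669] [ 0.48875586 -0.40931058  0.05996522]
[ 0.4701534  -0.36524478] [-1.05439195  0.19412959  1.19273852  0.21175078 -0.38070811  1.26148114]
fwd 0.05236169263644772 lat 0.0002600722952754115
fwd 0.04782536324225165 lat -0.000762034504816083
```

```bash
python3 - <<'E'
from h import *
rel(path([(.469,-.363,113.8),(.437,-.30,113),(.418,-.235,104),(.413,-.18,93),(.419,-.12,85)],32,.060,.05),-1)
E
```

```text
t 3.58 p [ 488.8 -409.3   60. ] F [ 1.3 -5.   4.1] w 43.8 zaxis yaw -66.3 down [ 0.004 -0.003 -1.   ]
[-0.1 -0.5 -8.3] [-0.001  0.005 -0.003]
[ -0.1  -1.5 -16.3] [-0.     0.005 -0.003]
[ -0.2  -2.4 -24.2] [ 0.001  0.005 -0.003]
[ -0.2  -3.1 -32.2] [ 0.002  0.005 -0.003]
[ -0.2  -3.6 -40.1] [ 0.004  0.005 -0.003]
[ -0.3  -4.  -48. ] [ 0.006  0.005 -0.003]
[ -0.3  -4.2 -55.9] [ 0.008  0.005 -0.003]
[ -0.3  -4.2 -63.8] [ 0.011  0.005 -0.003]
[ -0.4  -4.  -71.6] [ 0.013  0.005 -0.003]
[ -0.4  -3.8 -79.5] [ 0.02   0.005 -0.003]
[ -0.5  -3.9 -87.5] [ 0.032  0.005 -0.003]
[ -0.5  -4.1 -95.5] [ 0.048  0.005 -0.003]
[  -0.5   -4.3 -103.5] [ 0.067  0.005 -0.003]
[  -0.6   -4.4 -111.5] [ 0.089  0.005 -0.003]
[  -0.6   -4.4 -119.6] [ 0.113  0.004 -0.003]
[  -0.6   -4.1 -127.5] [ 0.137  0.004 -0.003]
[  -0.7   -3.4 -135.4] [ 0.16   0.004 -0.003]
[  -0.7   -2.5 -143.1] [ 0.183  0.004 -0.003]
[  -0.7   -1.6 -151. ] [ 0.21   0.004 -0.003]
[  -0.8   -0.7 -158.9] [ 0.239  0.004 -0.003]
[  -0.8    0.2 -166.9] [ 0.269  0.004 -0.003]
[  -0.8    1.4 -174.9] [ 0.299  0.004 -0.003]
[  -0.9    2.7 -182.8] [ 0.327  0.004 -0.003]
[  -0.9    4.5 -190.6] [ 0.353  0.004 -0.003]
[  -0.9    6.6 -198.2] [ 0.375  0.004 -0.003]
[  -1.     9.  -205.7] [ 0.397  0.004 -0.003]
[  -1.    11.7 -213.2] [ 0.417  0.004 -0.003]
[  -1.    14.6 -220.6] [ 0.436  0.004 -0.004]
[  -1.    17.7 -227.8] [ 0.455  0.004 -0.004]
[  -1.1   21.1 -235. ] [ 0.472  0.004 -0.004]
[  -1.1   24.7 -242.1] [ 0.487  0.004 -0.004]
[  -1.1   28.6 -249.1] [ 0.502  0.004 -0.004]
```

Emit:
{"name": "step_arm", "arguments": {
  "plan": [
    [[0,-1,-8],[0,0.004,0],0],
    [[0,-2,-16],[0,0.004,0],0],
    [[0,-2,-24],[0,0.004,0],0],
    [[0,-3,-32],[0,0.004,0],0],
    [[0,-4,-40],[0,0.004,0],0],
    [[0,-4,-48],[0.01,0.004,0],0],
    [[0,-4,-56],[0.01,0.004,0],0],
    [[0,-4,-64],[0.01,0.004,0],0],
    [[0,-4,-72],[0.015,0.004,0],0],
    [[0,-4,-80],[0.02,0.004,0],0],
    [[0,-4,-88],[0.03,0.004,0],0],
    [[0,-4,-96],[0.05,0.004,0],0],
    [[0,-4,-104],[0.07,0.004,0],0],
    [[0,-4,-112],[0.09,0.004,0],0],
    [[0,-4,-118],[0.11,0.004,0],0],
    [[0,-4,-120],[0.113,0.004,0],0]
  ]
}}

```text
time: 4.92
position: [0.4369, -0.302, 0.0599]
eef_rot: [0.42, 0.568, -0.42, 0.57]
ft_force: [1.1, -6.1, 4.6]
grip_width: 0.0443
```

```bash
python3 - <<'E'
from h import *
rel([],-1); look(4,(130,270,170,340))
S=cv2.imread("pics/side4.png"); cv2.imwrite("pics/s4.png",cv2.resize(S[140:250,200:340],None,fx=5,fy=5,interpolation=cv2.INTER_CUBIC))
E
```

```text
t 4.92 p [ 436.9 -302.    59.9] F [ 1.1 -6.1  4.6] w 44.3 zaxis yaw -72.8 down [ 0.003 -0.002 -1.   ]
```

View pics/t4.png

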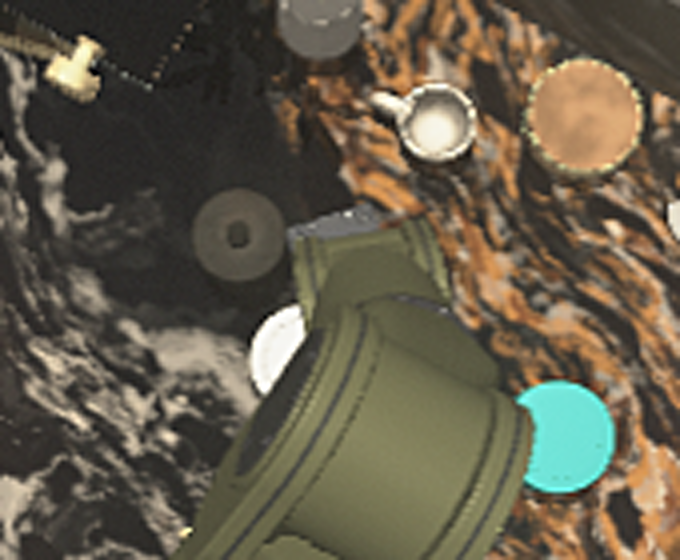

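View pics/s4.png

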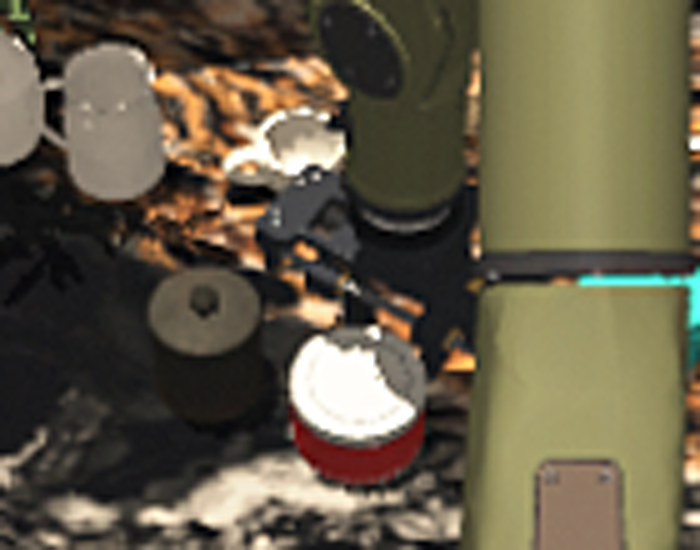

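```bash
python3 - <<'E'
from h import *
S=cam("side")
c=(np.array([357,388])+.5)/5-.5+[200,140]; t=ray(S,c,.06); p=r.sense()["position"]; a=np.radians(107.2);u=np.array([np.cos(a),np.sin(a)]);d=t-p[:2]; print(t,d@u,d@[-u[1],u[0]])
for n,q in dict(can=(.522,-.205),cand=(.328,-.3275)).items(): print(n,np.hypot(*(t-q)))
rel([(.4385,-.307,.064,107)]+path([(.4215,-.254,107),(.416,-.227,102),(.411,-.18,93),(.415,-.14,88),(.4215,-.10,85.5),(.427,-.06,84.5)],26,.064,.05),-1)
E
```

```text
[ 0.41953428 -0.2510169 ] 0.053700779830740876 0.0015324863686175523
can 0.11232443793106356
cand 0.119281971732605
t 5.07 p [ 436.9 -301.9   59.7] F [ 1. -5.  4.] w 44.1 zaxis yaw -72.8 down [ 0.003 -0.001 -1.   ]
[-4.3  0.   5.4] [ 0.004  0.002 -0.002]
[-4.3 -1.4 -7.8] [ 0.027  0.002 -0.002]
[ -4.4  -1.9 -15.4] [ 0.051  0.002 -0.002]
[ -4.4  -2.2 -22.9] [ 0.075  0.001 -0.002]
[ -4.4  -2.3 -30.5] [ 0.099  0.001 -0.002]
[ -4.4  -2.5 -38.1] [ 0.125  0.001 -0.003]
[ -4.4  -2.6 -45.7] [ 0.152  0.001 -0.003]
[ -4.4  -2.6 -53.4] [ 0.179  0.001 -0.003]
[ -4.4  -2.4 -61.1] [ 0.204  0.001 -0.003]
[ -4.4  -1.9 -68.6] [ 0.228  0.001 -0.003]
[ -4.4  -0.8 -76.1] [ 0.249  0.001 -0.003]
[ -4.5   0.7 -83.4] [ 0.269  0.001 -0.003]
[ -4.5   2.6 -90.7] [ 0.287  0.001 -0.003]
[ -4.5   4.9 -97.8] [ 0.304  0.001 -0.003]
[  -4.5    7.3 -104.9] [ 0.319  0.001 -0.003]
[  -4.5    9.9 -112. ] [ 0.332  0.001 -0.003]
[  -4.5   12.5 -119. ] [ 0.343  0.001 -0.003]
[  -4.5   15.4 -125.9] [ 0.353  0.001 -0.003]
[  -4.5   18.4 -132.8] [ 0.362  0.001 -0.003]
[  -4.5   21.5 -139.7] [ 0.369  0.001 -0.003]
[  -4.5   24.6 -146.5] [ 0.376  0.001 -0.003]
[  -4.5   27.6 -153.4] [ 0.381  0.001 -0.003]
[  -4.5   30.7 -160.3] [ 0.385  0.001 -0.003]
[  -4.5   33.7 -167.2] [ 0.389  0.001 -0.003]
[  -4.5   36.7 -174. ] [ 0.392  0.001 -0.003]
[  -4.5   39.8 -180.9] [ 0.395  0.001 -0.003]
[  -4.5   42.8 -187.8] [ 0.396  0.001 -0.003]
```

Emit:
{"name": "step_arm", "arguments": {
  "plan": [
    [[0,0,5],[0,0,0],0],
    [[-4,0,5],[0,0,0],0],
    [[-4,-1,0],[0.02,0,0],0],
    [[-4,-1,-8],[0.03,0,0],0],
    [[-4,-2,-15],[0.05,0,0],0],
    [[-4,-2,-23],[0.075,0,0],0],
    [[-4,-2,-30],[0.1,0,0],0],
    [[-4,-3,-38],[0.125,0,0],0],
    [[-4,-3,-46],[0.15,0,0],0],
    [[-4,-3,-53],[0.18,0,0],0],
    [[-4,-2,-61],[0.205,0,0],0],
    [[-4,-2,-69],[0.23,0,0],0],
    [[-4,-1,-76],[0.25,0,0],0],
    [[-4,1,-83],[0.27,0,0],0],
    [[-4,3,-88],[0.285,0,0],0],
    [[-4,3,-90],[0.287,0,0],0]
  ]
}}

```text
time: 6.4
position: [0.4129, -0.2139, 0.0635]
eef_rot: [0.497, 0.503, -0.496, 0.504]
ft_force: [-0.3, -5.1, 0.2]
grip_width: 0.0442
```

```bash
python3 - <<'E'
from h import *
rel([],-1); look(5,(130,270,100,290))
S=cv2.imread("pics/side5.png"); cv2.imwrite("pics/s5.png",cv2.resize(S[150:310,140:340],None,fx=3.5,fy=3.5,interpolation=cv2.INTER_CUBIC))
E
```

```text
t 6.40 p [ 412.9 -213.9   63.5] F [-0.3 -5.1  0.2] w 44.2 zaxis yaw -89.2 down [ 0.002 -0.    -1.   ]
```

View pics/t5.png

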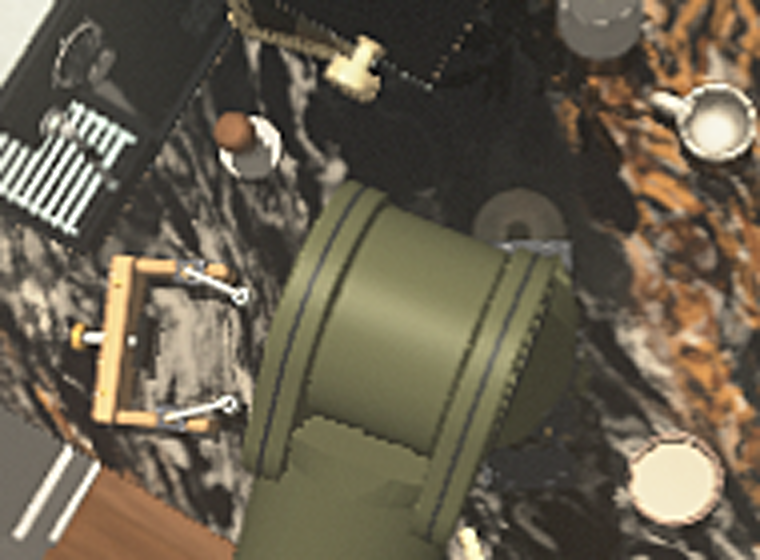

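View pics/s5.png

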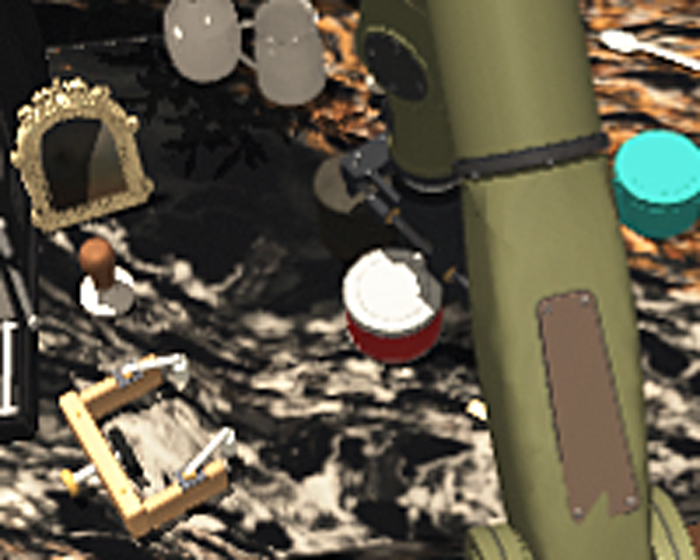

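```bash
python3 - <<'E'
from h import *
S=cam("side");T=cam("top")
c=(np.array([393,294])+.5)/3.5-.5+[140,150]; t=ray(S,c,.06); print("tin",t, "scoop",ray(T,(222,275),.01))
rel(path([(.414,-.164,90.8),(.4165,-.14,88),(.4215,-.10,86),(.427,-.06,84.5)],16,.064,.05),-1)
E
```

```text
tin [ 0.4081917  -0.16207651] scoop [ 0.24639373 -0.1767494 ]
t 6.60 p [ 413.1 -214.1   63.5] F [-0.8 -0.1  0.1] w 44.2 zaxis yaw -89.2 down [ 0.003  0.001 -1.   ]
[-0.5  1.6 -6.6] [ 0.016 -0.001 -0.003]
[ -0.5   1.6 -13.1] [ 0.031 -0.001 -0.003]
[ -0.5   1.8 -19.7] [ 0.043 -0.001 -0.003]
[ -0.5   2.2 -26.2] [ 0.052 -0.001 -0.003]
[ -0.5   2.7 -32.7] [ 0.059 -0.001 -0.003]
[ -0.5   3.3 -39.2] [ 0.065 -0.001 -0.003]
[ -0.5   3.9 -45.7] [ 0.071 -0.001 -0.003]
[ -0.5   4.6 -52.2] [ 0.075 -0.001 -0.003]
[ -0.5   5.3 -58.7] [ 0.08  -0.001 -0.003]
[ -0.5   6.  -65.2] [ 0.085 -0.001 -0.003]
[ -0.5   6.7 -71.7] [ 0.09  -0.001 -0.003]
[ -0.5   7.4 -78.2] [ 0.094 -0.001 -0.003]
[ -0.5   8.2 -84.7] [ 0.099 -0.001 -0.003]
[ -0.5   9.  -91.2] [ 0.103 -0.001 -0.003]
[ -0.5   9.8 -97.7] [ 0.107 -0.001 -0.003]
[  -0.5   10.6 -104.2] [ 0.11  -0.001 -0.003]
```

Emit:
{"name": "step_arm", "arguments": {
  "plan": [
    [[0,2,-7],[0.016,0,0],0],
    [[0,2,-14],[0.03,0,0],0],
    [[0,2,-22],[0.045,0,0],0],
    [[0,2,-30],[0.055,0,0],0],
    [[0,3,-38],[0.065,0,0],0],
    [[0,4,-46],[0.07,0,0],0],
    [[0,5,-54],[0.075,0,0],0],
    [[0,5,-62],[0.085,0,0],0],
    [[0,6,-70],[0.09,0,0],0],
    [[0,7,-78],[0.095,0,0],0],
    [[0,8,-86],[0.1,0,0],0],
    [[0,9,-94],[0.105,0,0],0],
    [[0,10,-102],[0.11,0,0],0],
    [[0,11,-110],[0.11,0,0],0],
    [[0,12,-117],[0.11,0,0],0],
    [[0,12,-122],[0.11,0,0],0],
    [[0,12,-124],[0.11,0,0],0],
    [[0,12,-116],[0.11,0,0],0],
    [[0,12,-116],[0.11,0,0],0]
  ]
}}

```text
time: 8.18
position: [0.4233, -0.0969, 0.0636]
eef_rot: [0.524, 0.476, -0.522, 0.476]
ft_force: [0.3, 0.6, 0.0]
grip_width: 0.0442
```

```bash
python3 - <<'E'
from h import *
rel([],-1); look(6,(130,270,100,290))
S=cv2.imread("pics/side6.png"); cv2.imwrite("pics/s6.png",cv2.resize(S[180:310,140:280],None,fx=5,fy=5,interpolation=cv2.INTER_CUBIC)[:600])
E
```

```text
t 8.18 p [423.3 -96.9  63.6] F [0.3 0.6 0. ] w 44.2 zaxis yaw -95.4 down [ 0.002  0.002 -1.   ]
```

View pics/t6.png

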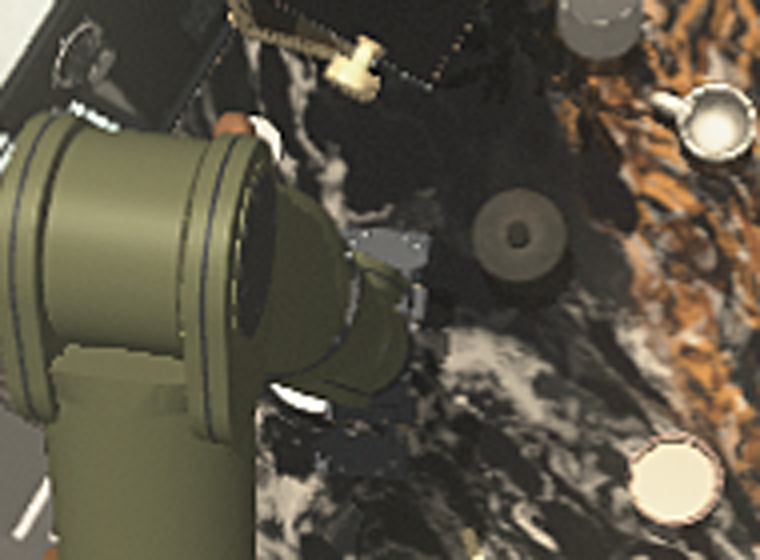

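View pics/s6.png

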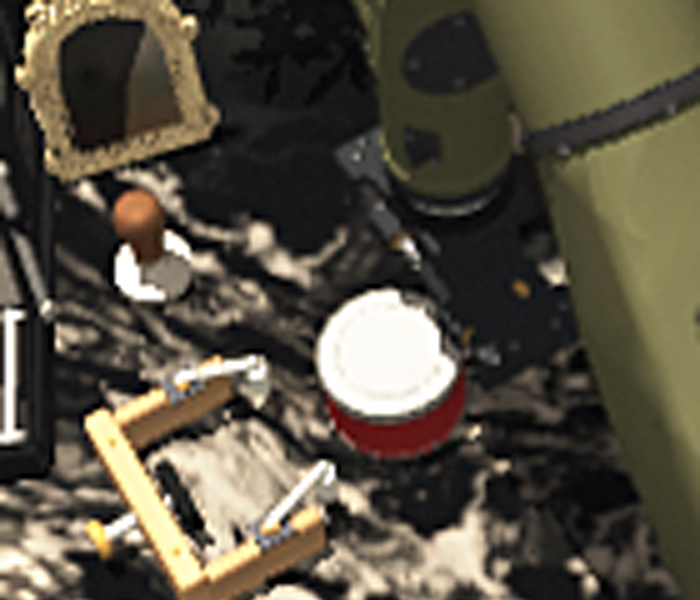

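```bash
python3 - <<'E'
from h import *
S=cam("side")
c=(np.array([387,354])+.5)/5-.5+[140,180]; t=ray(S,c,.06); print("tin side",t)
seat=np.array([.4382,.0515]); a=1.4753; u=np.array([np.cos(a),np.sin(a)]); n=[-u[1],u[0]]
print("rel seat side",(t-seat)@u,(t-seat)@n)
rel([],-1); p=r.sense()["position"][:2]; ti=p+.058*u; print("rel seat kin",(ti-seat)@u,(ti-seat)@n, (p-seat)@n)
rel([tuple(seat+u*s)+(.036,np.degrees(a)) for s in(-.155,-.145,-.10,-.06,-.05)],-1)
E
```

```text
tin side [ 0.42771925 -0.03841291]
rel seat side -0.0905025919249665 0.0018596916290656179
t 8.33 p [423.4 -96.3  63.5] F [-0.4 -0.1  0.6] w 44.1 zaxis yaw -95.4 down [ 0.003  0.003 -1.   ]
rel seat kin -0.09056463496178659 0.0006466505736128553 0.0006466505736128321
t 8.33 p [423.4 -96.3  63.5] F [-0.4 -0.1  0.6] w 44.1 zaxis yaw -95.4 down [ 0.003  0.003 -1.   ]
[27.5  0.6  6.5] [ 0.001 -0.003 -0.002]
[27.5  0.6 -3.5] [ 0.001 -0.003 -0.002]
[ 27.7   0.6 -48.5] [ 0.001 -0.003 -0.002]
[ 27.8   0.7 -88.5] [ 0.001 -0.003 -0.002]
[ 27.8   0.7 -98.5] [ 0.001 -0.003 -0.002]
```

Emit:
{"name": "step_arm", "arguments": {
  "plan": [
    [[10,1,3],[0,0,0],0],
    [[22,1,3],[0,0,0],0],
    [[28,1,3],[0,0,0],0],
    [[28,1,3],[0,0,0],0],
    [[28,1,-3],[0,0,0],0],
    [[28,1,-8],[0,0,0],0],
    [[28,1,-14],[0,0,0],0],
    [[28,1,-20],[0,0,0],0],
    [[28,1,-26],[0,0,0],0],
    [[28,1,-32],[0,0,0],0],
    [[28,1,-38],[0,0,0],0],
    [[28,1,-42],[0,0,0],0],
    [[28,1,-44],[0,0,0],0]
  ]
}}

```text
time: 9.42
position: [0.4288, -0.0518, 0.0357]
eef_rot: [0.524, 0.476, -0.521, 0.476]
ft_force: [0.3, -3.5, -0.2]
grip_width: 0.044
```

```bash
python3 - <<'E'
from h import *
rel([],-1); look(7,(130,270,100,290))
S=cv2.imread("pics/side7.png"); cv2.imwrite("pics/s7.png",cv2.resize(S[180:310,140:280],None,fx=5,fy=5,interpolation=cv2.INTER_CUBIC)[:600])
E
```

```text
t 9.42 p [428.8 -51.8  35.7] F [ 0.3 -3.5 -0.2] w 44.0 zaxis yaw -95.4 down [ 0.003  0.003 -1.   ]
```

View pics/s7.png

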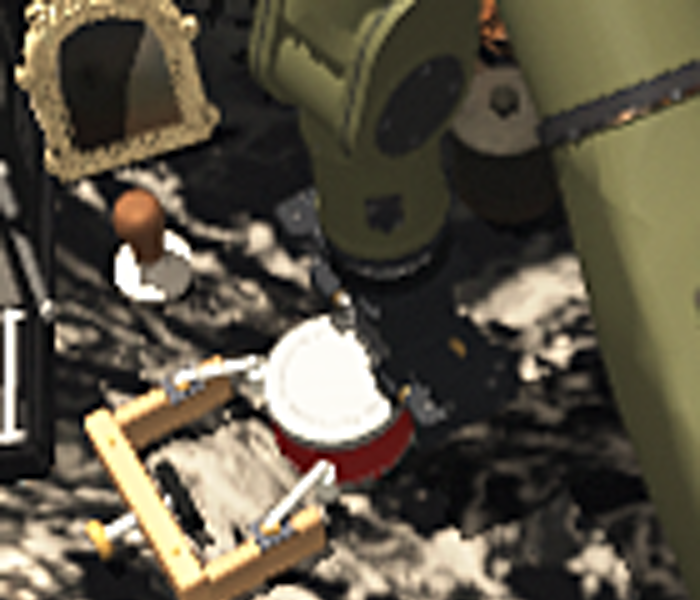

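Emit:
{"name": "step_arm", "arguments": {
  "plan": [
    [[0,0,-3],[0,0,0],0],
    [[0,0,-6],[0,0,0],0],
    [[0,0,-9],[0,0,0],0],
    [[0,0,-12],[0,0,0],0],
    [[0,0,-15],[0,0,0],0],
    [[0,0,-18],[0,0,0],0],
    [[0,0,-21],[0,0,0],0],
    [[0,0,-24],[0,0,0],0],
    [[0,0,-27],[0,0,0],0],
    [[0,0,-29],[0,0,0],0],
    [[0,0,-31],[0,0,0],0],
    [[0,0,-33],[0,0,0],0],
    [[0,0,-35],[0,0,0],0],
    [[0,0,-37],[0,0,0],0],
    [[0,0,-39],[0,0,0],0],
    [[0,0,-41],[0,0,0],0],
    [[0,0,-43],[0,0,0],0],
    [[0,0,-45],[0,0,0],0]
  ]
}}

```text
time: 11.02
position: [0.4331, -0.0062, 0.0359]
eef_rot: [0.525, 0.477, -0.521, 0.476]
ft_force: [-1.0, -2.2, -2.0]
grip_width: 0.0437
```

```bash
python3 - <<'E'
from h import *
rel([],-1); look(8,(130,270,100,290))
S=cv2.imread("pics/side8.png"); cv2.imwrite("pics/s8.png",cv2.resize(S[180:310,140:280],None,fx=5,fy=5,interpolation=cv2.INTER_CUBIC)[:600])
E
```

```text
t 11.02 p [433.1  -6.2  35.9] F [-1.  -2.2 -2. ] w 43.7 zaxis yaw -95.3 down [ 0.003  0.005 -1.   ]
```

View pics/s8.png

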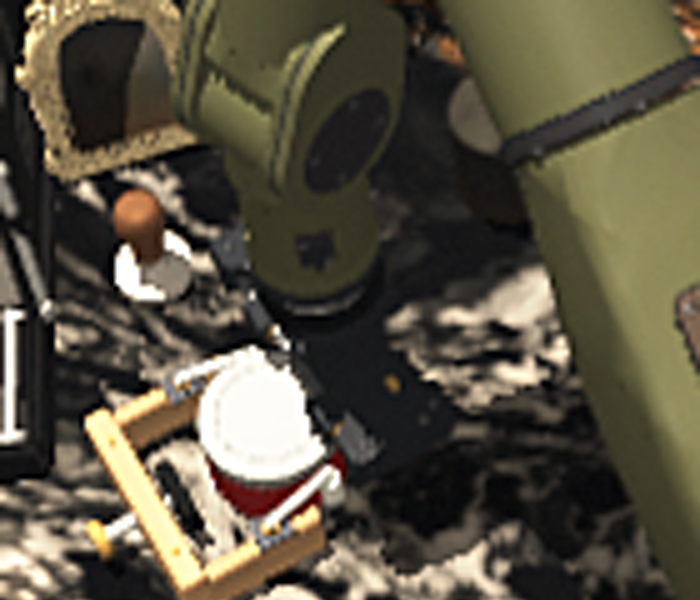

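Emit:
{"name": "step_arm", "arguments": {
  "plan": [
    [[0,0,-1],[0,0,0],0],
    [[0,0,-2],[0,0,0],0],
    [[0,0,-3],[0,0,0],0],
    [[0,0,-4],[0,0,0],0],
    [[0,0,-5],[0,0,0],0],
    [[0,0,-6],[0,0,0],0]
  ]
}}

```text
time: 11.62
position: [0.4338, 0.0003, 0.0361]
eef_rot: [0.525, 0.477, -0.52, 0.476]
ft_force: [-0.8, -1.3, -1.3]
grip_width: 0.0443
```

Emit:
{"name": "step_arm", "arguments": {
  "plan": [
    [[0,0,-0.5],[0,0,0],0],
    [[0,0,-1],[0,0,0],0],
    [[0,0,-1.5],[0,0,0],0],
    [[0,0,-2],[0,0,0],0]
  ]
}}

```text
time: 11.95
position: [0.4339, 0.0023, 0.036]
eef_rot: [0.525, 0.477, -0.52, 0.476]
ft_force: [-1.4, -1.9, -1.9]
grip_width: 0.0437
```

```bash
python3 - <<'E'
from h import *
rel([],-1)
E
```

```text
t 11.95 p [433.9   2.3  36. ] F [-1.4 -1.9 -1.9] w 43.7 zaxis yaw -95.3 down [ 0.003  0.005 -1.   ]
```

Emit:
{"name": "step_arm", "arguments": {
  "plan": [
    [[0,0,-0.5],[0,0,0],0],
    [[0,0,-1],[0,0,0],0],
    [[0,0,-1.5],[0,0,0],0],
    [[0,0,-1.5],[0,0,0],0]
  ]
}}

```text
time: 12.28
position: [0.4341, 0.0041, 0.0361]
eef_rot: [0.525, 0.477, -0.52, 0.476]
ft_force: [0.4, -0.8, -1.4]
grip_width: 0.0444
```

Emit:
{"name": "step_arm", "arguments": {
  "plan": [
    [[0,0,-0.5],[0,0,0],0],
    [[0,0,-1],[0,0,0],0],
    [[0,0,-1.5],[0,0,0],0]
  ]
}}

```text
time: 12.53
position: [0.4342, 0.0056, 0.0361]
eef_rot: [0.525, 0.477, -0.52, 0.476]
ft_force: [-0.4, -1.0, -1.6]
grip_width: 0.044
```

Emit:
{"name": "step_arm", "arguments": {
  "plan": [
    [[0,0,-0.5],[0,0,0],0],
    [[0,0,-1],[0,0,0],0],
    [[0,0,-1.5],[0,0,0],0]
  ]
}}

```text
time: 12.78
position: [0.4344, 0.0072, 0.0361]
eef_rot: [0.525, 0.477, -0.52, 0.476]
ft_force: [-0.9, -1.6, -1.6]
grip_width: 0.0441
```

Emit:
{"name": "step_arm", "arguments": {
  "plan": [
    [[0,0,-0.5],[0,0,0],0],
    [[0,0,-1],[0,0,0],0]
  ]
}}

```text
time: 12.95
position: [0.4345, 0.0082, 0.0361]
eef_rot: [0.525, 0.477, -0.52, 0.476]
ft_force: [0.1, -1.8, -1.6]
grip_width: 0.0441
```

Emit:
{"name": "step_arm", "arguments": {
  "plan": [
    [[0,0,-0.5],[0,0,0],0],
    [[0,0,-1],[0,0,0],0]
  ]
}}

```text
time: 13.12
position: [0.4344, 0.0089, 0.0361]
eef_rot: [0.525, 0.477, -0.521, 0.476]
ft_force: [-0.6, -2.2, -0.6]
grip_width: 0.0442
```

```bash
python3 - <<'E'
from h import *
rel([],-1); look(9,(130,270,100,290))
S=cv2.imread("pics/side9.png"); cv2.imwrite("pics/s9.png",cv2.resize(S[230:310,150:230],None,fx=7.5,fy=7.5,interpolation=cv2.INTER_CUBIC)[:600])
E
```

```text
t 13.12 p [434.4   8.9  36.1] F [-0.6 -2.2 -0.6] w 44.2 zaxis yaw -95.3 down [ 0.003  0.005 -1.   ]
```

View pics/s9.png

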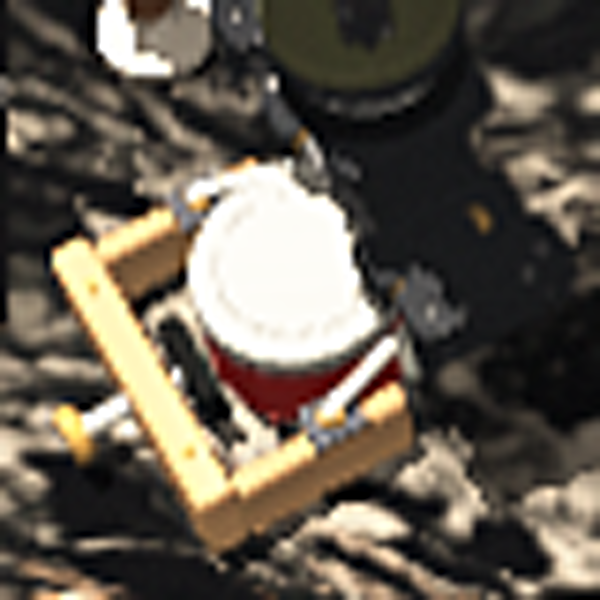

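Emit:
{"name": "step_arm", "arguments": {
  "plan": [
    [[0,0,-0.5],[0,0,0],0],
    [[0,0,-1],[0,0,0],0],
    [[0,0,-1],[0,0,0],0]
  ]
}}

```text
time: 13.47
position: [0.4343, 0.01, 0.0361]
eef_rot: [0.524, 0.477, -0.521, 0.476]
ft_force: [-1.5, -2.5, -0.9]
grip_width: 0.0442
```

Emit:
{"name": "step_arm", "arguments": {
  "plan": [
    [[0,0,-0.5],[0,0,0],0],
    [[0,0,-1],[0,0,0],0],
    [[0,0,-1],[0,0,0],0]
  ]
}}

```text
time: 13.72
position: [0.4343, 0.0111, 0.036]
eef_rot: [0.524, 0.477, -0.521, 0.476]
ft_force: [-0.8, -2.2, -1.1]
grip_width: 0.0439
```

Emit:
{"name": "step_arm", "arguments": {
  "plan": [
    [[0,0,-0.5],[0,0,0],0],
    [[0,0,-1],[0,0,0],0],
    [[0,0,-1],[0,0,0],0]
  ]
}}

```text
time: 13.97
position: [0.4343, 0.012, 0.036]
eef_rot: [0.524, 0.477, -0.521, 0.476]
ft_force: [-1.5, -2.7, -1.7]
grip_width: 0.044
```

Emit:
{"name": "step_arm", "arguments": {
  "plan": [
    [[0,0,-0.5],[0,0,0],0],
    [[0,0,-1],[0,0,0],0],
    [[0,0,-1],[0,0,0],0]
  ]
}}

```text
time: 14.22
position: [0.4345, 0.0128, 0.0361]
eef_rot: [0.524, 0.477, -0.521, 0.476]
ft_force: [-0.7, -3.6, -1.5]
grip_width: 0.0441
```

Emit:
{"name": "step_arm", "arguments": {
  "plan": [
    [[0,0,-0.5],[0,0,0],0],
    [[0,0,-1],[0,0,0],0],
    [[0,0,-1],[0,0,0],0]
  ]
}}

```text
time: 14.47
position: [0.4347, 0.0136, 0.036]
eef_rot: [0.524, 0.477, -0.521, 0.476]
ft_force: [-1.4, -4.0, -0.6]
grip_width: 0.0443
```

Emit:
{"name": "step_arm", "arguments": {
  "plan": [
    [[0,0,-0.5],[0,0,0],0],
    [[0,0,-1],[0,0,0],0],
    [[0,0,-1],[0,0,0],0]
  ]
}}

```text
time: 14.72
position: [0.4348, 0.0138, 0.036]
eef_rot: [0.524, 0.476, -0.521, 0.476]
ft_force: [-1.6, -6.4, 0.3]
grip_width: 0.0444
```

Emit:
{"name": "step_arm", "arguments": {
  "plan": [
    [[0,0,-1],[0,0,0],0],
    [[0,0,-1.5],[0,0,0],0],
    [[0,0,-2],[0,0,0],0],
    [[0,0,-2],[0,0,0],0]
  ]
}}

```text
time: 15.05
position: [0.4348, 0.014, 0.036]
eef_rot: [0.523, 0.475, -0.523, 0.477]
ft_force: [-1.5, -6.0, 1.2]
grip_width: 0.0444
```

```bash
python3 - <<'E'
from h import *
rel([],-1); s=r.sense(); print(s["q"].round(3),s["joint_efforts"].round(1),s["moment"].round(2)); look(10,(100,280,30,230),3.3)
S=cv2.imread("pics/side10.png"); cv2.imwrite("pics/s10.png",cv2.resize(S[:310,60:380],None,fx=1.9,fy=1.9,interpolation=cv2.INTER_CUBIC)[:600])
E
```

```text
t 15.05 p [434.8  14.   36. ] F [-1.5 -6.   1.2] w 44.4 zaxis yaw -95.4 down [ 0.003 -0.001 -1.   ]
[ 0.099  0.946 -0.388  2.257  1.655  0.314 -1.889] [ -3.  -46.3  -6.9  -1.2   0.2  -2.1  -0.1] [-1.4   0.28  0.11]
```

View pics/s10.png

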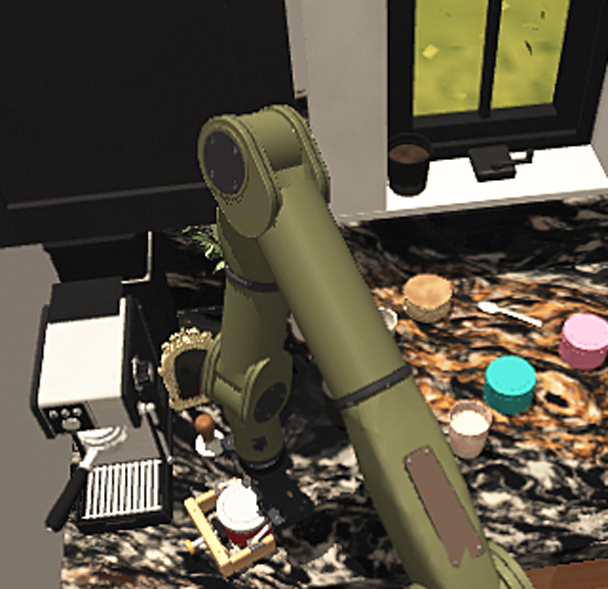

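View pics/t10.png

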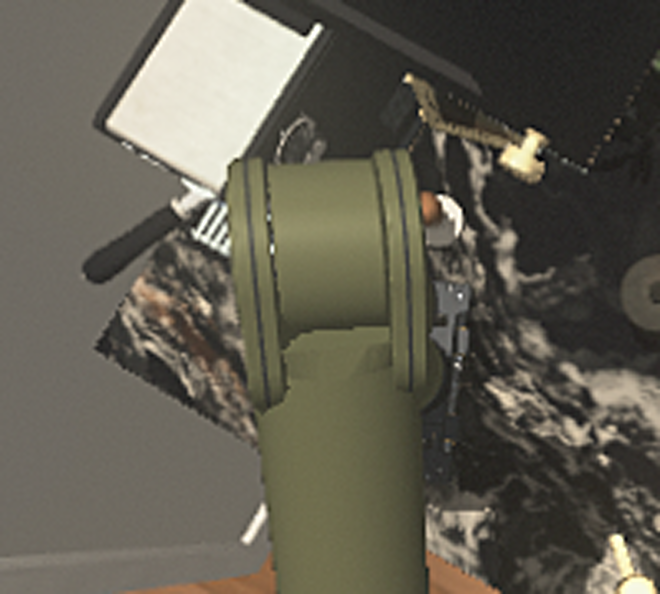

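The measured moment and the joint-1 torque both match a 6 N force at the tool alone, so nothing else is touching. The arm is just compliant, at about 3 N/mm. I'll raise the push gradually.

Emit:
{"name": "step_arm", "arguments": {
  "plan": [
    [[0,0,-2],[0,0,0],0],
    [[0,0,-3],[0,0,0],0],
    [[0,0,-3],[0,0,0],0]
  ]
}}

```text
time: 15.4
position: [0.4347, 0.0143, 0.0361]
eef_rot: [-0.523, -0.473, 0.525, -0.478]
ft_force: [-1.9, -8.3, 1.8]
grip_width: 0.0441
```

```bash
python3 - <<'E'
from h import *
rel([],-1); s=r.sense(); print(s["joint_efforts"].round(1))
E
```

```text
t 15.40 p [434.7  14.3  36.1] F [-1.9 -8.3  1.8] w 44.1 zaxis yaw -95.5 down [ 0.002 -0.007 -1.   ]
[ -3.8 -45.8  -7.6  -1.5   0.2  -2.5  -0.1]
```

Emit:
{"name": "step_arm", "arguments": {
  "plan": [
    [[0,0,-1],[0,0.015,0],0],
    [[0,0,-2],[0,0.03,0],0],
    [[0,0,-3],[0,0.03,0],0],
    [[0,0,-3],[0,0.03,0],0]
  ]
}}

```text
time: 15.73
position: [0.4347, 0.0143, 0.0359]
eef_rot: [0.53, 0.478, -0.519, 0.471]
ft_force: [-2.4, -8.6, -0.9]
grip_width: 0.0441
```

```bash
python3 - <<'E'
from h import *
rel([],-1); s=r.sense(); print(s["joint_efforts"].round(1))
E
```

```text
t 15.73 p [434.7  14.3  35.9] F [-2.4 -8.6 -0.9] w 44.1 zaxis yaw -95.7 down [ 0.005  0.018 -1.   ]
[ -3.5 -46.3  -8.   -1.4   0.2  -2.7  -0.2]
```

Emit:
{"name": "step_arm", "arguments": {
  "plan": [
    [[0,0,-3],[0,0,0],0],
    [[0,0,-4],[0,0,0],0],
    [[0,0,-5],[0,0,0],0],
    [[0,0,-5],[0,0,0],0]
  ]
}}

```text
time: 16.07
position: [0.4346, 0.0146, 0.0359]
eef_rot: [0.528, 0.475, -0.522, 0.473]
ft_force: [-2.1, -12.9, 2.7]
grip_width: 0.0441
```

```bash
python3 - <<'E'
from h import *
rel([],-1)
E
```

```text
t 16.07 p [434.6  14.6  35.9] F [ -2.1 -12.9   2.7] w 44.1 zaxis yaw -95.9 down [ 0.005  0.008 -1.   ]
```

Emit:
{"name": "step_arm", "arguments": {
  "plan": [
    [[0,0,-4.5],[0,0.01,0],0],
    [[0,0,-5.5],[0,0.02,0],0],
    [[0,0,-6.5],[0,0.02,0],0],
    [[0,0,-6.5],[0,0.02,0],0],
    [[0,0,-6.5],[0,0.02,0],0]
  ]
}}

```text
time: 16.48
position: [0.4345, 0.0148, 0.0358]
eef_rot: [0.532, 0.475, -0.521, 0.47]
ft_force: [-2.8, -15.0, 3.8]
grip_width: 0.0441
```

```bash
python3 - <<'E'
from h import *
rel([],-1)
E
```

```text
t 16.48 p [434.5  14.8  35.8] F [ -2.8 -15.    3.8] w 44.1 zaxis yaw -96.2 down [ 0.006  0.016 -1.   ]
```

Emit:
{"name": "step_arm", "arguments": {
  "plan": [
    [[0,0,-7],[-0.005,0.005,0],0],
    [[0,0,-7.5],[-0.01,0.01,0],0],
    [[0,0,-7.5],[-0.01,0.01,0],0],
    [[0,0,-7.5],[-0.01,0.01,0],0],
    [[0,0,-7.5],[-0.01,0.01,0],0],
    [[0,0,-7.5],[-0.01,0.01,0],0]
  ]
}}

```text
time: 16.98
position: [0.4344, 0.0153, 0.0358]
eef_rot: [0.53, 0.475, -0.52, 0.472]
ft_force: [-2.9, -15.3, 4.8]
grip_width: 0.0442
```

Emit:
{"name": "step_arm", "arguments": {
  "plan": [
    [[0,0,-8],[-0.005,0.01,0],0],
    [[0,0,-8],[-0.005,0.01,0],0],
    [[0,0,-8],[-0.005,0.01,0],0],
    [[0,0,-8],[-0.005,0.01,0],0],
    [[0,0,-8],[-0.005,0.01,0],0],
    [[0,0,-8],[-0.005,0.01,0],0]
  ]
}}

```text
time: 17.48
position: [0.4344, 0.0153, 0.0358]
eef_rot: [0.529, 0.473, -0.522, 0.473]
ft_force: [-3.5, -17.2, 6.1]
grip_width: 0.044
```

Emit:
{"name": "step_arm", "arguments": {
  "plan": [
    [[0,0,-8],[-0.005,0.01,0],0],
    [[0,0,-8],[-0.005,0.01,0],0],
    [[0,0,-8],[-0.005,0.01,0],0],
    [[0,0,-8],[-0.005,0.01,0],0],
    [[0,0,-8],[-0.005,0.01,0],0],
    [[0,0,-8],[-0.005,0.01,0],0]
  ]
}}

```text
time: 17.98
position: [0.4343, 0.0154, 0.0359]
eef_rot: [0.528, 0.471, -0.523, 0.474]
ft_force: [-3.0, -17.8, 5.9]
grip_width: 0.044
```

Emit:
{"name": "step_arm", "arguments": {
  "plan": [
    [[0,0,-5],[0,0,0],0],
    [[0,0,-2],[0,0,0],0],
    [[0,0,1],[0,0,0],0],
    [[0,0,4],[0,0,0],0],
    [[0,0,8],[0,0,0],0],
    [[0,0,16],[0,0,0],0],
    [[0,0,26],[0,0,0],0],
    [[0,0,36],[0,0,0],0],
    [[0,0,40],[0,0,0],0],
    [[-20,0,40],[0,0,0],0],
    [[-50,0,40],[0,0,0],0],
    [[-80,0,40],[0,0,0],0],
    [[-110,0,50],[0,0,0],0],
    [[-130,0,80],[0,0,0],0],
    [[-140,0,110],[0,0,0],0],
    [[-140,0,130],[0,0,0],0],
    [[-140,0,140],[0,0,0],0],
    [[-140,0,140],[0,0,0],0]
  ]
}}

```text
time: 19.48
position: [0.4174, -0.1279, 0.1756]
eef_rot: [0.53, 0.469, -0.525, 0.473]
ft_force: [0.2, 0.8, -0.1]
grip_width: 0.044
```

```bash
python3 - <<'E'
from h import *
rel([],-1); look(11,(130,270,100,290))
S=cv2.imread("pics/side11.png"); cv2.imwrite("pics/s11.png",cv2.resize(S[230:310,150:230],None,fx=7.5,fy=7.5,interpolation=cv2.INTER_CUBIC)[:600])
E
```

```text
t 19.48 p [ 417.4 -127.9  175.6] F [ 0.2  0.8 -0.1] w 44.0 zaxis yaw -96.5 down [ 0.008  0.    -1.   ]
```

View pics/s11.png

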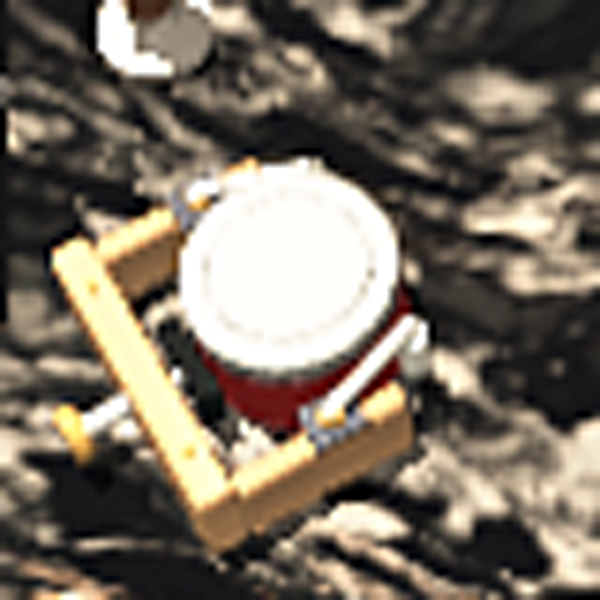

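View pics/t11.png

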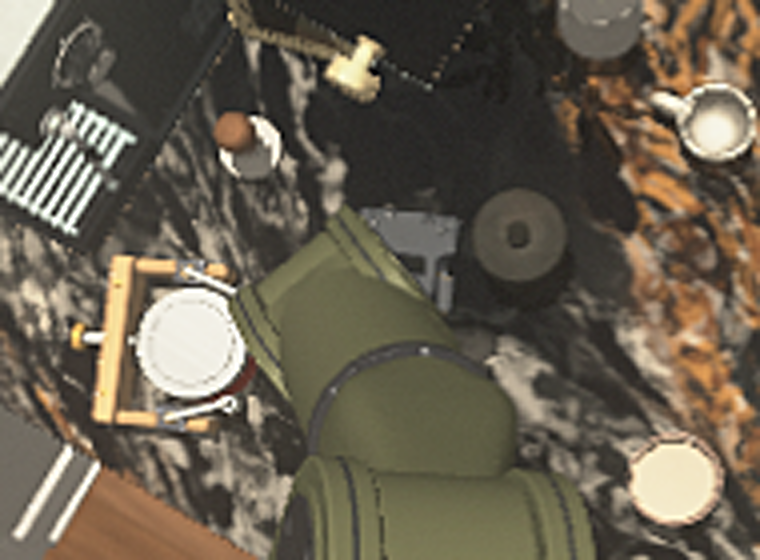

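```bash
python3 - <<'E'
from h import *
S=cam("side");T=cam("top")
seat=np.array([.4382,.0515]); a=1.4753; u=np.array([np.cos(a),np.sin(a)]); n=[-u[1],u[0]]
for t in(ray(S,(np.array([289,268])+.5)/7.5-.5+[150,230],.06),ray(T,(np.array([191,343])+.5)/4-.5+[100,130],.06)): print(t,(t-seat)@u*1000,(t-seat)@n*1000)
# shift of bystanders between first and last frames
A=cv2.imread("pics/top0.png");B=T["image"]
for nm,(x,y) in dict(can=(229,188),candle=(269,250),cup=(278,160),pitch=(249,130),turq=(309,239),holder=(130,215)).items():
    g=18; print(nm,cv2.phaseCorrelate(np.float32(cv2.cvtColor(A[y-g:y+g,x-g:x+g],6)),np.float32(cv2.cvtColor(B[y-g:y+g,x-g:x+g],6))))
E
```

```text
[0.44004487 0.06135673] 9.987732969712717 -0.8966087956270947
[0.43970673 0.0608652 ] 9.466197860238461 -0.606884354015074
can ((0.27052563370885707, -0.0015740799691208451), 0.8713661546324506)
candle ((-0.0435464880775136, 0.008143699481120592), 1.011342728809442)
cup ((-0.019792629301200293, -0.0010512809619740437), 1.0159567577971353)
pitch ((-0.09132841052396756, 0.030153408197140408), 1.0007338575374933)
turq ((-0.02276514844492894, 0.028848460779936858), 1.001563830692091)
holder ((0.1814487320154754, -0.2987730011665981), 0.6466812344244969)
```

```bash
python3 - <<'E'
import cv2,numpy as np
A=cv2.imread("pics/top0.png",0)
for k in(6,11):
    B=cv2.imread(f"pics/top{k}.png",0)
    for g in(8,10): print(k,g,cv2.phaseCorrelate(np.float32(A[188-g:188+g,229-g:229+g]),np.float32(B[188-g:188+g,229-g:229+g])))
from bench import r
r.close_job()
E
```

```text
6 8 ((-0.33574988797047745, -0.03723595977764482), 0.9860527848359197)
6 10 ((-0.09856050812206796, -0.15082834381403742), 0.9895623928308487)
11 8 ((-0.3565462402316566, -0.04672670136191037), 0.9426834918558598)
11 10 ((-0.1555531897881135, -0.084971476805066), 1.0743999713659287)
the job is handed in; nothing more can be done
```

The red tin is parked in its holder against the rubber pad, and I handed the job in at about 20 s of the 72 s allowed. I slid it through the gap cradled by the half-open fingers, pushed it past the rollers, and found the pad by feel. I then backed the gripper off and lifted it clear.

- **Gap:** my last measurement, just before the narrowest point, gave about 28 mm to the canister and 38 mm to the cup. I saw no sign of contact in the pictures after that.
- **Push:** the wrist read about 15 to 18 N for roughly 1.5 s, and no reading went above 18.3 N. I aimed above 15 N because friction takes part of it; I estimate the pad itself felt about 14 N. These are readings at the end of each move, not a continuous record.
- **Final position:** the tin stands flat, 0.6 to 0.9 mm off the holder's centre line. The two cameras put it 9.5 to 10 mm past the seat, slightly more than the stated 0 to 8 mm. My holder estimate and the calibration are only good to about 2 mm, so this is probably near the deep end of the pad's range, but I can't confirm it.
- **Other objects:** the cup, espresso cup, pitcher and turquoise tin showed no shift, within 0.1 pixel. The canister check was noisier at up to 0.36 pixel, about 1 mm, and inconsistent in direction. The holder patch read about 0.35 pixel, with the tin now in it. I took neither as real movement.

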